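Index the delivery carousel and discharge the tub

TASK

Turn the carousel's disc (it has an upright post to push it by) until the arrow on the disc points exactly at the fixed pointer on the base. Then push the filled tub out of its nest and along the delivery deck, sliding it upright without lifting it, until it stands against the end stop; the arrow must still be on the pointer when you are done. Leave the tub beyond the end stop and the lid behind the pointer where they are.

Things in the scene. Friction and masses are not known exactly. Their poses are not given: they have to be found in the camera images.
- carousel: Fixed grey machine base bolted to the table: round, 190 mm diameter, with a straight level delivery deck 124 mm wide. Origin on the table under the disc's turning axis; z up; x points along the deck (deck top 26.5 mm above the table, ends at x = 248 mm).
- stop_face (a point): Middle of the inner face of the upright steel end stop plate at the deck's end: at the carousel's x = 235 mm, 50 mm above the table; the plate is 112 mm wide, its top 76 mm above the table. Low steel side rails lead to it from the gate (x = 99 mm): inner faces at the carousel's y = +-51 mm, tops 40 mm above the table. A tub against the stop has its origin at the carousel's x = 187 mm.
- turntable (a joint): Angle of the aluminium disc (radius 90 mm, top 28 mm above the table) about the vertical axis through the carousel's origin, counter-clockwise from above, rad. 0 and 6.283 are the same place: arrow on the pointer, open side of the nest facing the gate. Turns either way (-12 to 18) and stays where it is left; it takes about 0.16 N m (2 N at the post) plus slight drag.
- nest (a point): Middle of the nest on the disc: on the turning axis, 28 mm above the table. The nest has three low straight steel walls (back and both sides; inner faces 46 mm and outer faces 52 mm from the axis, tops 44 mm above the table) and is open on the side away from the arrow.
- mark_tip (a point): Tip of the dark raised arrow on the disc, 88 mm from the axis, opposite to the open side of the nest, 32 mm above the table.
- index_tip (a point): Tip of the fixed dark cone-shaped pointer, 88 mm from the axis at the carousel's x = -88 mm, 44 mm above the table; cone of 16 mm diameter, top 52 mm above the table, on a grey block outside the disc. The arrow's tip belongs straight under it.
- post_top (a point): Top centre of the upright steel post on the disc: 16 mm diameter, standing from the disc to 106 mm above the table, 76 mm from the axis, a quarter turn from the arrow (with the arrow on the pointer it stands at the carousel's y = +76 mm).
- tub: Filled open pink tub standing in the nest on the disc, at the turning axis; loose, about 0.24 kg. 96 mm diameter at the rim, 76 mm at the foot, 55 mm high; origin at the centre of its underside, z up. It starts with its underside 28 mm above the table (rim 83 mm).
- spare_tub: Another pink tub of the same size, on the table just beyond the deck's end stop; leave it alone. Origin at the centre of its underside.
- spare_lid: Pink tub lid of 98 mm diameter, 16 mm thick, lying on the table behind the pointer, on the side away from the deck; leave it alone. Origin at the centre of its underside.

How it is judged (in metres and radians):
On the way, in this order (a step that is already met when the one before it is completed fails the run):
1. the arrow's tip is under the pointer's tip while the tub is still in the nest (horizontal distance between mark_tip and index_tip below 0.007 m and horizontal distance between tub and carousel below 0.02 m), for 0.3 s.
2. the tub has slid out onto the delivery deck (x of tub in the frame of carousel above 0.13 m), for 0.1 s.
At the end, for the whole second after the job is handed in: The arrow's tip is within 7 mm (horizontally) of the pointer's tip, and the tub stands upright and still on the delivery deck between the rails, no more than 10 mm short of the end stop (horizontal distance between mark_tip and index_tip below 0.007 m and x of tub in the frame of carousel between 0.177 and 0.197 m and y of tub in the frame of carousel between -0.02 and 0.02 m and z of tub in the frame of carousel below 0.032 m and angle between tub's own z axis and vertical below 0.08 rad and linear speed of tub below 0.02 m/s); the robot touches nothing.
It fails at once if the tub is lifted off the disc or deck by more than 20 mm (z of tub in the frame of carousel above 0.048 m).
It fails at once if the tub is tipped by more than 20 degrees (angle between tub's own z axis and vertical above 0.35 rad).
It fails at once if the tub beyond the end stop is moved by more than 15 mm (distance of spare_tub from where it was at the start of the episode above 0.015 m).
It fails at once if the lid behind the pointer is moved by more than 15 mm (distance of spare_lid from where it was at the start of the episode above 0.015 m).
It also fails if it takes over 61 s, if anything falls off the work surface, if the arm or the gripper's body presses on something with over 40 N, if the wrist force passes 120 N, or if a joint passes its speed limit or range.

ROBOT

A 6-joint arm with a two-finger parallel gripper is mounted at the origin on a cart in front of the work surface, level with it; the furniture and walls round the work are solid. World frame = base frame: x ahead of the robot, y to its left, z up, the work surface at z = 0. Lengths are in m, angles in degrees, forces in N, time in s.
With the tool pointing down it reaches from about 0.4 to 0.825 m from the base axis. Payload 7 kg.
Tool frame: the origin (TCP) lies midway between the tips of the shut fingers; the grasp point (between the pads) lies 19 mm behind it; z points along the fingers, y is the line along which they close (so a half turn about z gives the same grasp; the last joint's range is limited). The gripper opens to 88 mm and grips with 3 to 60 N. Pads are 19 mm wide; open, the fingers measure 130 mm over their backs; the gripper's body (78 mm by 193 mm) begins 47 mm behind the grasp point.
Start: joints at [88.7, 20.546, 0.682, 0, -70.136, -16.507], TCP at [0.206, 0.643, 0.227] pointing down, gripper open.
Joint ranges: [-176.03, 176.03], [-82.01, 121.73], [-58.28, 71.71], [-173.87, 95.51], [-174.79, -0.11], [-173.66, 173.66]. Speed limits (degrees/s): [136.94, 136.94, 172.46, 180, 180, 180].

INTERFACE

Orientations are given as [roll, pitch, yaw] about the fixed x, y, z axes, in that order (R = Rz(yaw) Ry(pitch) Rx(roll)).
In Python, from plant import r gives the robot as it stands. The module is installed in compiled form; this text tells all that it offers.
- The arm moves only by the tool play_rows, never from a script. Its argument "rows" is a list of rows, each an object with "slide": the shift along the tool's x, y, z as a fraction of full scale, a list of three; "delta_rot": the turn, a rotation vector about the tool's x, y, z as a fraction of full scale, a list of three; "fingers": the opening, from -1 (shut) to 1 (fully open). In form: [{"slide": [x, y, z], "delta_rot": [rx, ry, rz], "fingers": fingers}, ...]. A call has 1 to 8 rows; each row shifts and turns the commanded pose from where the row before left it, along the tool's axes as they then stand; what a row does not reach is not made up. Full scale, the value 1, is 0.15 m for a shift and 0.08 rad for a turn. A row lasts 1/8 s, in which the tool goes at most 62.5 mm and 10.7 degrees, less where a joint would pass 70% of its speed; a pose out of reach is approached as far as the arm can. A call with a number of a shift or a turn outside -1 to 1 is refused whole. A call with a gripper value outside its range is refused whole. The fingers move at their own pace and stop on an object; "squeeze" is the grip in N (left out, the last holds). Time passes only in rows, so rows that do not move let the fingers close. It gives the time, the measured TCP pose, the force, the opening and the grip force at its end, in the units of the state.
- r.get_state(): the state, without advancing time (a new reading comes with each control period).
- r.capture(name): name is "scene" or "top" or "wrist"; returns a dict with "image" (384x512x3 uint8, blue, green, red), "fx", "fy", "cx", "cy" (pixels), "R" (3x3) and "t" (3): a world point X has camera coordinates R X + t; the wrist camera has in their place "T_tool_cam" (4x4, takes a point from camera to tool coordinates, whose origin is the TCP and whose axes are the flange's). Camera axes: x right, y down, z forward; pixel columns grow to the right and rows downward; lengths in m; the calibration is good to about 2 mm. A picture is of the moment at which its call begins: read the wrist's pose just before it. There is no depth.
- r.close_job(): hands the job in; it is judged then, once.
The state is a dict: "time_s": time; "joints": joint angles; "qd": joint speeds; "joint_torque": joint torques, N m; "tcp_pos": TCP position; "eef_rot": TCP orientation; "contact_force": force on the tool from outside, world axes, zero at the start; "moment": the same for the moment, N m; "gripper_width": finger opening in m; "gripper_force": force on a finger pad.
Only numpy, scipy, OpenCV 4.12 (cv2) and the standard library are available. Lean on these libraries where they do the work, as an engineer would, in place of code of your own. Each camera call takes 0.05 s, during which the arm holds its last target. There are 200 camera calls.

## Working session

There is one attempt and no reset: what is moved stays moved. The work goes in short steps, Python scripts to look and compute and a tool call to move; the robot and the scene stay as the last step left them, time stands still between calls to the robot, and variables do not carry over. Pictures are saved under pics/ and viewed, at most 10 in all, crops included, and the job is handed in when it is done.

Besides the shell and the picture viewer there is one more tool, called after ">>>" in YAML: its name, and indented under it one key for each argument. play_rows: Moves the arm, as the interface text tells. Shift numbers are shares of 0.15 m and turn numbers shares of 0.08 rad, none past 1 either way. Its arguments: {"type":"object","properties":{"rows":{"type":"array"},"squeeze":{"type":"number"}},"required":["rows"]}

```bash
mkdir -p pics; python3 - <<'E'
from plant import r
import cv2,numpy as np,pickle
s=r.get_state();print(s['tcp_pos'],s['eef_rot'],s['gripper_width'],s['time_s'])
d={}
for n in('top','scene'):
    c=r.capture(n);d[n]=c;cv2.imwrite(f'pics/{n}0.png',c['image']);print(n,c['fx'],c['cx'],c['cy'],np.round(c['R'],3).tolist(),np.round(c['t'],3))
pickle.dump(d,open('c0.pkl','wb'))
E
```

```text
[0.20629889 0.64221915 0.22565564] [ 1.79910019e+02 -8.06016841e-03 -1.78138251e+01] 0.08809436055157978 0.0
top 498.5674879492263 257.19722578757523 190.15216686520435 [[0.006, -1.0, -0.012], [-0.998, -0.005, -0.068], [0.068, 0.012, -0.998]] [0.151 0.511 1.459]
scene 498.61750789699636 260.65984698784735 194.3636729901589 [[0.678, -0.735, 0.018], [-0.464, -0.446, -0.765], [0.57, 0.511, -0.643]] [-0.229  0.367  1.   ]
```

View pics/top0.png

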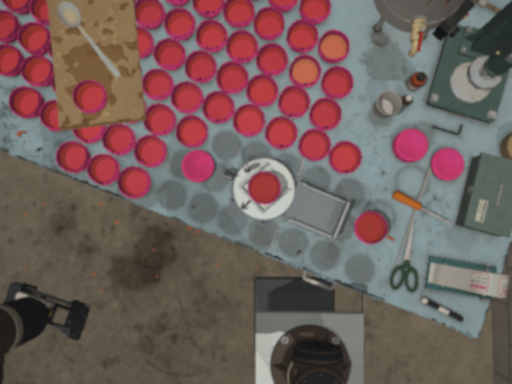

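View pics/scene0.png

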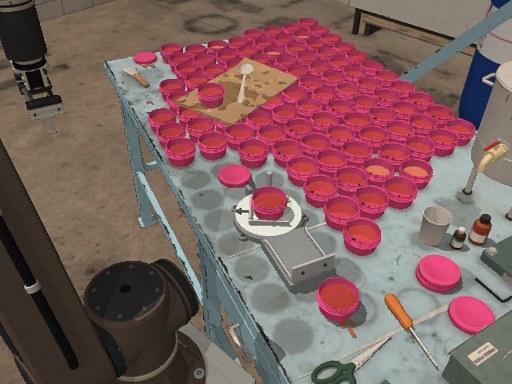

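```bash
cat > h.py <<'E'
import numpy as np
def ray(c,u,v,z):
    R=np.array(c['R']);t=np.array(c['t']);o=-R.T@t
    d=R.T@np.array([(u-c['cx'])/c['fx'],(v-c['cy'])/c['fy'],1]);return o+d*(z-o[2])/d[2]
def proj(c,X):
    p=np.array(c['R'])@X+np.array(c['t']);return np.array([c['fx']*p[0]/p[2]+c['cx'],c['fy']*p[1]/p[2]+c['cy']])
E
python3 - <<'E'
import pickle,cv2,numpy as np
d=pickle.load(open('c0.pkl','rb'))
a=cv2.resize(d['top']['image'][140:255,170:400],None,fx=3.4,fy=3.4,interpolation=cv2.INTER_CUBIC)
b=cv2.resize(d['scene']['image'][160:290,215:345],(0,0),fx=4.6,fy=4.6,interpolation=cv2.INTER_CUBIC)
cv2.imwrite('pics/a.png',a);cv2.imwrite('pics/b.png',b)
E
```

```text
(no output)
```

View pics/a.png

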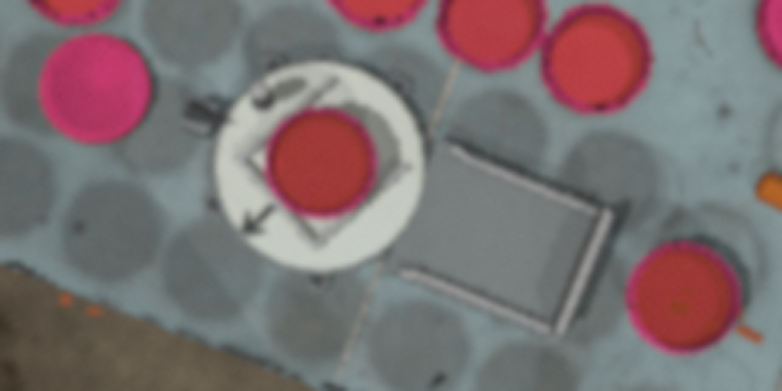

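View pics/b.png

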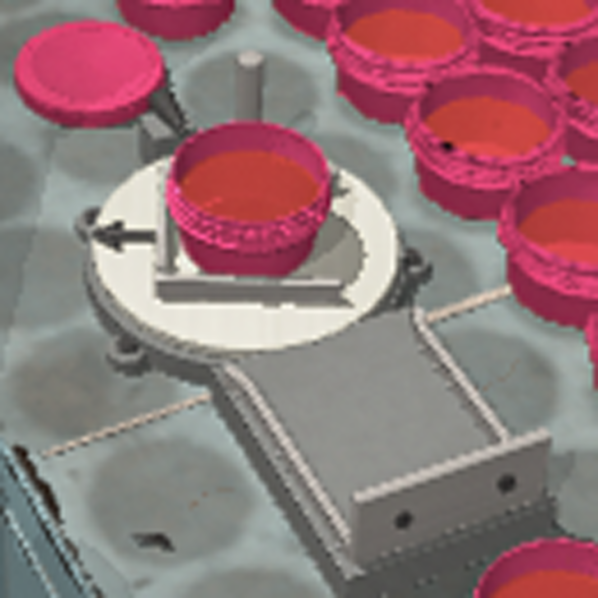

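```bash
cat > fit.py <<'E'
import pickle,numpy as np
from scipy.optimize import least_squares
from h import *
d=pickle.load(open('c0.pkl','rb'))
T=lambda u,v:(np.array([u,v])+.5)/3.4-.5+[170,140]
S=lambda u,v:(np.array([u,v])+.5)/4.6-.5+[215,160]
obs=[('top',T(320,165.5),0,(0,0,.028)),('top',T(608,210),0,(.238,.056,.076)),('top',T(562,332),0,(.238,-.056,.076)),
('top',T(452,148),0,(.099,.054,.04)),('top',T(403,271),0,(.099,-.054,.04)),('top',T(247,232),1,(-.088,0,.032)),
('scene',S(355,494),0,(.238,-.056,.076)),('scene',S(548,434),0,(.238,.056,.076)),('scene',S(250,57),1,(0,.076,.106)),('scene',S(92,234),1,(-.088,0,.032))]
def f(p):
    o=[]
    for c,uv,rot,X in obs:
        a=p[2]+rot*p[3];X=np.array(X)
        W=np.array([p[0]+np.cos(a)*X[0]-np.sin(a)*X[1],p[1]+np.sin(a)*X[0]+np.cos(a)*X[1],X[2]])
        o+=list(proj(d[c],W)-uv)
    return np.array(o)
c=ray(d['top'],*T(320,165.5),.028)
s=least_squares(f,[c[0],c[1],-1.9,1.1])
print(c,s.x,np.degrees(s.x[2:]));print(s.fun.reshape(-1,2).round(1))
p=s.x
for n,u,v,z in(('lid',95,88,.016),('spare',684,296,.055),('tub',321,163,.083)):
    print(n,ray(d['top'],*T(u,v),z)[:2])
a=p[2]+p[3]+np.pi/2;print('post',p[:2]+.076*np.array([np.cos(a),np.sin(a)]),np.degrees(a))
E
python3 fit.py
```

```text
[0.51516721 0.13478803 0.028     ] [ 0.51433178  0.13437788 -1.96240694  1.1344956 ] [-112.43763521   65.00180995]
[[ 0.1  0.3]
 [ 0.5  0.2]
 [-0.9  0.8]
 [-0.2  1.2]
 [-0.  -0.8]
 [-0.6  0.8]
 [ 0.3  0.3]
 [ 0.7 -1.3]
 [ 0.  -0.2]
 [ 1.2 -0.1]]
lid [0.58315111 0.33245132]
spare [ 0.40448589 -0.17270678]
tub [0.51332465 0.13401704]
post [0.57030731 0.18578547] 42.56417473393843
```

>>> play_rows:
  rows:
    - {"slide": [0.27,0.179,0],"delta_rot": [0,0,0],"fingers": 1}
    - {"slide": [0.27,0.179,0],"delta_rot": [0,0,0],"fingers": 1}
    - {"slide": [0.27,0.179,0],"delta_rot": [0,0,0],"fingers": 1}
    - {"slide": [0.27,0.179,0],"delta_rot": [0,0,0],"fingers": 1}
    - {"slide": [0.27,0.179,0],"delta_rot": [0,0,0],"fingers": 1}
    - {"slide": [0.27,0.179,0],"delta_rot": [0,0,0],"fingers": 1}
    - {"slide": [0.27,0.179,0],"delta_rot": [0,0,0],"fingers": 1}
    - {"slide": [0.27,0.179,0],"delta_rot": [0,0,0],"fingers": 1}

```text
time_s: 1.1
tcp_pos: [0.4499, 0.3376, 0.2264]
eef_rot: [180.0, 0.0, -17.8]
contact_force: [0.4, 0.1, 0.2]
gripper_width: 0.0876
gripper_force: 0.0
```

>>> play_rows:
  rows:
    - {"slide": [0.27,0.179,0],"delta_rot": [0,0,0],"fingers": 1}
    - {"slide": [0.27,0.179,0],"delta_rot": [0,0,0],"fingers": 1}
    - {"slide": [0.27,0.179,0],"delta_rot": [0,0,0],"fingers": 1}
    - {"slide": [0.27,0.179,0],"delta_rot": [0,0,-1],"fingers": 1}
    - {"slide": [0,0,0],"delta_rot": [0,0,-1],"fingers": 1}
    - {"slide": [0,0,0],"delta_rot": [0,0,-1],"fingers": 1}
    - {"slide": [0,0,0],"delta_rot": [0,0,-1],"fingers": 1}
    - {"slide": [0,0,0],"delta_rot": [0,0,-1],"fingers": 1}

```text
time_s: 2.1
tcp_pos: [0.5704, 0.187, 0.2261]
eef_rot: [180.0, 0.1, 5.2]
contact_force: [-0.5, -0.4, -1.0]
gripper_width: 0.0878
gripper_force: 0.0
```

>>> play_rows:
  rows:
    - {"slide": [0,0,0],"delta_rot": [0,0,-1],"fingers": 1}
    - {"slide": [0,0,0],"delta_rot": [0,0,-1],"fingers": 1}
    - {"slide": [0,0,0],"delta_rot": [0,0,-1],"fingers": 1}
    - {"slide": [0,0,0],"delta_rot": [0,0,-1],"fingers": 1}
    - {"slide": [0,0,0],"delta_rot": [0,0,-1],"fingers": 1}
    - {"slide": [0,0,0],"delta_rot": [0,0,-1],"fingers": 1}
    - {"slide": [0,0,0],"delta_rot": [0,0,-1],"fingers": 1}
    - {"slide": [0,0,0],"delta_rot": [0,0,-1],"fingers": 1}

```text
time_s: 3.1
tcp_pos: [0.5703, 0.1871, 0.2261]
eef_rot: [-180.0, 0.0, 41.9]
contact_force: [0.2, 0.3, 0.3]
gripper_width: 0.0877
gripper_force: 0.0
```

```bash
cat > go.py <<'E'
from plant import r
import numpy as np
from h import *
def go(x,y,z,yaw=None):
    s=r.get_state();p=np.array(s['tcp_pos']);w=np.radians(s['eef_rot'][2]);d=np.array([x,y,z])-p
    print('tcp',p.round(4),'rot',np.round(s['eef_rot'],2),'F',np.round(s['contact_force'],1),'w',round(s['gripper_width'],4),'t',s['time_s'])
    print('share',np.round(np.array([d[0]*np.cos(w)+d[1]*np.sin(w),d[0]*np.sin(w)-d[1]*np.cos(w),-d[2]])/.15,3), '' if yaw is None else 'rz %.2f'%(-np.radians(yaw-np.degrees(w))/.08))
E
python3 - <<'E'
from go import *
import cv2
go(.5703,.1858,.088,42.6)
c=r.capture('wrist');cv2.imwrite('pics/w1.png',c['image']);print(c['T_tool_cam'],c['fx'])
E
```

```text
tcp [0.5703 0.1871 0.2261] rot [-1.7998e+02  5.0000e-02  4.1930e+01] F [0.2 0.3 0.3] w 0.0877 t 3.1
share [-0.006  0.006  0.921] rz -0.15
[[ 6.49997295e-04 -9.58953930e-01 -2.83561169e-01  7.60740735e-02]
 [ 9.99999788e-01  6.34163905e-04  1.47633711e-04  1.22513534e-03]
 [ 3.82503307e-05 -2.83561205e-01  9.58954139e-01 -1.57983681e-01]
 [ 0.00000000e+00  0.00000000e+00  0.00000000e+00  1.00000000e+00]] 331.50331309997995
```

View pics/w1.png

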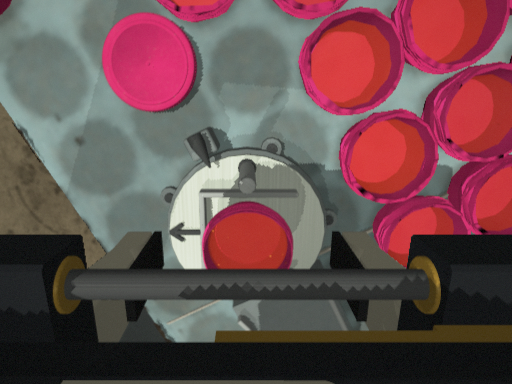

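Wrist view: post top ≈(248,185), arrow pointing left at (172,232), pointer ≈(205,150), lid at upper left. This matches the fit to a few mm, so I go down and grip the post.

>>> play_rows:
  rows:
    - {"slide": [0,0,0.2],"delta_rot": [0,0,-0.15],"fingers": 1}
    - {"slide": [0,0,0.2],"delta_rot": [0,0,0],"fingers": 1}
    - {"slide": [0,0,0.2],"delta_rot": [0,0,0],"fingers": 1}
    - {"slide": [0,0,0.2],"delta_rot": [0,0,0],"fingers": 1}
    - {"slide": [0,0,0.12],"delta_rot": [0,0,0],"fingers": 1}
    - {"slide": [0,0,0],"delta_rot": [0,0,0],"fingers": -1}
    - {"slide": [0,0,0],"delta_rot": [0,0,0],"fingers": -1}
    - {"slide": [0,0,0],"delta_rot": [0,0,0],"fingers": -1}
  squeeze: 15

```text
time_s: 4.15
tcp_pos: [0.5712, 0.1876, 0.0897]
eef_rot: [180.0, -0.1, 42.5]
contact_force: [-0.1, 0.5, -0.1]
gripper_width: 0.0631
gripper_force: 0.0
```

>>> play_rows:
  rows:
    - {"slide": [0,0,0],"delta_rot": [0,0,0],"fingers": -1}
    - {"slide": [0,0,0],"delta_rot": [0,0,0],"fingers": -1}
    - {"slide": [0,0,0],"delta_rot": [0,0,0],"fingers": -1}
    - {"slide": [0,0,0],"delta_rot": [0,0,0],"fingers": -1}

```text
time_s: 4.65
tcp_pos: [0.5706, 0.1873, 0.0886]
eef_rot: [-180.0, -0.0, 42.5]
contact_force: [0.1, 0.7, -0.2]
gripper_width: 0.0236
gripper_force: 0.0
```

>>> play_rows:
  rows:
    - {"slide": [0,0,0],"delta_rot": [0,0,0],"fingers": -1}
    - {"slide": [0,0,0],"delta_rot": [0,0,0],"fingers": -1}
    - {"slide": [0,0,0],"delta_rot": [0,0,0],"fingers": -1}
    - {"slide": [0,0,0],"delta_rot": [0,0,0],"fingers": -1}

```text
time_s: 5.15
tcp_pos: [0.5706, 0.1872, 0.0886]
eef_rot: [180.0, 0.0, 42.5]
contact_force: [0.3, 0.1, -0.5]
gripper_width: 0.0152
gripper_force: 15.0
```

>>> play_rows:
  rows:
    - {"slide": [-0.002,0.0405,0],"delta_rot": [0,0,1],"fingers": -1}
    - {"slide": [-0.002,0.0405,0],"delta_rot": [0,0,1],"fingers": -1}
    - {"slide": [-0.002,0.0405,0],"delta_rot": [0,0,1],"fingers": -1}
    - {"slide": [-0.002,0.0405,0],"delta_rot": [0,0,1],"fingers": -1}
    - {"slide": [-0.002,0.0405,0],"delta_rot": [0,0,1],"fingers": -1}
    - {"slide": [-0.002,0.0405,0],"delta_rot": [0,0,1],"fingers": -1}
    - {"slide": [-0.002,0.0405,0],"delta_rot": [0,0,1],"fingers": -1}

```text
time_s: 6.02
tcp_pos: [0.5887, 0.1496, 0.0885]
eef_rot: [-180.0, 0.0, 10.2]
contact_force: [-1.7, 2.3, 1.6]
gripper_width: 0.0154
gripper_force: 15.0
```

>>> play_rows:
  rows:
    - {"slide": [-0.002,0.0405,0],"delta_rot": [0,0,1],"fingers": -1}
    - {"slide": [-0.002,0.0405,0],"delta_rot": [0,0,1],"fingers": -1}
    - {"slide": [-0.002,0.0405,0],"delta_rot": [0,0,1],"fingers": -1}
    - {"slide": [-0.002,0.0405,0],"delta_rot": [0,0,1],"fingers": -1}
    - {"slide": [-0.002,0.0405,0],"delta_rot": [0,0,1],"fingers": -1}
    - {"slide": [-0.002,0.0405,0],"delta_rot": [0,0,1],"fingers": -1}
    - {"slide": [-0.002,0.0405,0],"delta_rot": [0,0,1],"fingers": -1}
    - {"slide": [0,0,0],"delta_rot": [0,0,0],"fingers": -1}

```text
time_s: 7.02
tcp_pos: [0.5837, 0.1074, 0.0885]
eef_rot: [180.0, 0.1, -21.7]
contact_force: [-3.0, 0.6, 2.2]
gripper_width: 0.0154
gripper_force: 15.0
```

```bash
python3 - <<'E'
from go import *
import cv2,pickle
go(.584,.105,.0886,-22.4)
d={n:r.capture(n) for n in('top','scene','wrist')};pickle.dump(d,open('c1.pkl','wb'))
a=cv2.resize(d['scene']['image'][170:260,215:325],(550,450),interpolation=cv2.INTER_CUBIC)
b=cv2.resize(d['wrist']['image'][60:260,0:250],(0,0),fx=1)
o=np.zeros((450,800,3),np.uint8);o[:,:550]=a;o[:200,550:800]=b
cv2.imwrite('pics/r1.png',o)
E
```

```text
tcp [0.5837 0.1074 0.0885] rot [ 1.7997e+02  5.0000e-02 -2.1700e+01] F [-3.   0.6  2.2] w 0.0154 t 7.025
share [ 0.008  0.014 -0.   ] rz 0.15Traceback (most recent call last):
  File "<stdin>", line 6, in <module>
cv2.error: OpenCV(4.12.0) /io/opencv/modules/imgproc/src/resize.cpp:4211: error: (-215:Assertion failed) inv_scale_y > 0 in function 'resize'
```

>>> play_rows:
  rows:
    - {"slide": [0,0.014,0],"delta_rot": [0,0,0.15],"fingers": -1}
    - {"slide": [0,0,0],"delta_rot": [0,0,0],"fingers": -1}

```text
time_s: 7.42
tcp_pos: [0.5833, 0.1064, 0.0885]
eef_rot: [-180.0, 0.0, -22.3]
contact_force: [-6.0, 4.2, 3.1]
gripper_width: 0.0155
gripper_force: 15.0
```

```bash
python3 - <<'E'
from go import *
import cv2,pickle
go(.584,.105,.0886,-22.4)
d={n:r.capture(n) for n in('top','scene')};pickle.dump(d,open('c1.pkl','wb'))
a=cv2.resize(d['scene']['image'][175:245,215:295],(400,350),interpolation=cv2.INTER_CUBIC)
b=cv2.resize(d['top']['image'][155:225,222:302],(400,350),interpolation=cv2.INTER_CUBIC)
cv2.imwrite('pics/r2.png',np.hstack([a,b]))
for th in(0,):
  a=-1.9624
  for X in((-.088,0,.044),(-.088,0,.032)):
    W=np.array([.5143+np.cos(a)*X[0],.1344+np.sin(a)*X[0],X[2]])
    print((proj(d['scene'],W)-[215,175])*5,(proj(d['top'],W)-[222,155])*5)
E
```

```text
tcp [0.5833 0.1064 0.0885] rot [-1.7997e+02  4.0000e-02 -2.2340e+01] F [-6.   4.2  3.1] w 0.0155 t 7.425
share [ 0.008  0.007 -0.001] rz 0.01
[200.17436971  66.86360632] [ 70.44860401 108.03101496]
[199.95400739  83.36283229] [ 71.5511852  109.96447418]
```

View pics/r2.png

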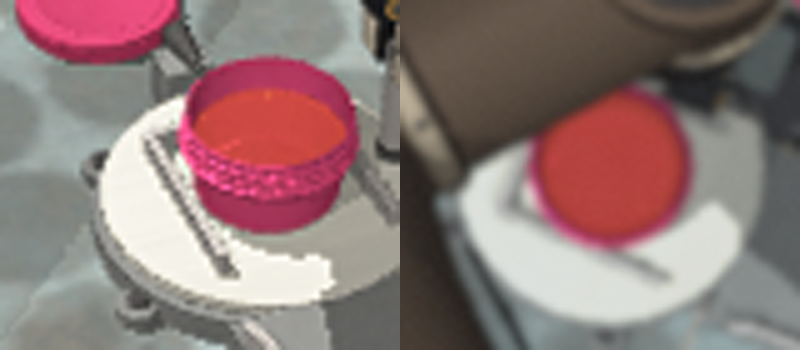

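>>> play_rows:
  rows:
    - {"slide": [0,0,0],"delta_rot": [0,0,0],"fingers": -0.3}
    - {"slide": [0,0,0],"delta_rot": [0,0,0],"fingers": -0.3}
    - {"slide": [0,0,0],"delta_rot": [0,0,0],"fingers": -0.3}
    - {"slide": [0,0,0],"delta_rot": [0,0,0],"fingers": -0.3}
    - {"slide": [0,0,-0.1],"delta_rot": [0,0,0],"fingers": -0.3}
    - {"slide": [0,0,-0.2],"delta_rot": [0,0,0],"fingers": -0.3}
    - {"slide": [0,0,-0.2],"delta_rot": [0,0,0],"fingers": -0.3}
    - {"slide": [0,0,-0.2],"delta_rot": [0,0,0],"fingers": -0.3}

```text
time_s: 8.52
tcp_pos: [0.5838, 0.1057, 0.1958]
eef_rot: [-180.0, -0.1, -22.4]
contact_force: [1.2, -0.3, 0.4]
gripper_width: 0.0308
gripper_force: 0.0
```

>>> play_rows:
  rows:
    - {"slide": [0,0,0],"delta_rot": [0,0,1],"fingers": -0.3}
    - {"slide": [0,0,0],"delta_rot": [0,0,1],"fingers": -0.3}
    - {"slide": [0,0,0],"delta_rot": [0,0,1],"fingers": -0.3}
    - {"slide": [0,0,0],"delta_rot": [0,0,1],"fingers": -0.3}
    - {"slide": [0,0,0],"delta_rot": [0,0,1],"fingers": -0.3}
    - {"slide": [0,0,0],"delta_rot": [0,0,1],"fingers": -0.3}
    - {"slide": [0,0,0],"delta_rot": [0,0,1],"fingers": -0.3}
    - {"slide": [0,0,0],"delta_rot": [0,0,1],"fingers": -0.3}

```text
time_s: 9.52
tcp_pos: [0.5839, 0.1057, 0.1949]
eef_rot: [-179.9, -0.0, -59.2]
contact_force: [0.1, -0.1, 0.9]
gripper_width: 0.0306
gripper_force: 0.0
```

>>> play_rows:
  rows:
    - {"slide": [0,0,0],"delta_rot": [0,0,1],"fingers": -0.3}
    - {"slide": [0,0,0],"delta_rot": [0,0,1],"fingers": -0.3}
    - {"slide": [0,0,0],"delta_rot": [0,0,1],"fingers": -0.3}
    - {"slide": [0,0,0],"delta_rot": [0,0,1],"fingers": -0.3}
    - {"slide": [0,0,0],"delta_rot": [0,0,1],"fingers": -0.3}
    - {"slide": [0,0,0],"delta_rot": [0,0,1],"fingers": -0.3}
    - {"slide": [0,0,0],"delta_rot": [0,0,1],"fingers": -0.3}
    - {"slide": [0,0,0],"delta_rot": [0,0,1],"fingers": -0.3}

```text
time_s: 10.52
tcp_pos: [0.5839, 0.1057, 0.1948]
eef_rot: [-179.9, 0.0, -95.9]
contact_force: [-0.2, -0.1, -0.2]
gripper_width: 0.0305
gripper_force: 0.0
```

```bash
python3 - <<'E'
from go import *
go(.541,.199,.19,-112.4)
E
```

```text
tcp [0.5839 0.1057 0.1948] rot [-1.7994e+02  3.0000e-02 -9.5880e+01] F [-0.2 -0.1 -0.2] w 0.0305 t 10.525
share [-0.59   0.348  0.032] rz 3.60
```

>>> play_rows:
  rows:
    - {"slide": [-0.147,0.087,0],"delta_rot": [0,0,0],"fingers": -0.1}
    - {"slide": [-0.147,0.087,0],"delta_rot": [0,0,0],"fingers": -0.1}
    - {"slide": [-0.147,0.087,0],"delta_rot": [0,0,0],"fingers": -0.1}
    - {"slide": [-0.147,0.087,0],"delta_rot": [0,0,1],"fingers": -0.1}
    - {"slide": [0,0,0],"delta_rot": [0,0,1],"fingers": -0.1}
    - {"slide": [0,0,0],"delta_rot": [0,0,1],"fingers": -0.1}
    - {"slide": [0,0,0],"delta_rot": [0,0,0.6],"fingers": -0.1}
    - {"slide": [0,0,0],"delta_rot": [0,0,0],"fingers": -0.1}

```text
time_s: 11.52
tcp_pos: [0.5407, 0.1988, 0.1947]
eef_rot: [-180.0, 0.1, -112.2]
contact_force: [-0.2, -0.4, -0.4]
gripper_width: 0.0395
gripper_force: 0.0
```

```bash
python3 - <<'E'
from go import *
import cv2,pickle
go(.541,.199,.06,-112.4)
s=r.get_state();d={n:r.capture(n) for n in('wrist','scene','top')};d['s']=s;pickle.dump(d,open('c2.pkl','wb'))
a=cv2.resize(d['scene']['image'][165:245,215:295],(400,400),interpolation=cv2.INTER_CUBIC)
b=cv2.resize(d['wrist']['image'],(400,300))
b=np.vstack([b,np.zeros((100,400,3),np.uint8)])
cv2.imwrite('pics/r3.png',np.hstack([a,b]))
E
```

```text
tcp [0.5407 0.1988 0.1947] rot [-1.7996e+02  6.0000e-02 -1.1220e+02] F [-0.2 -0.4 -0.4] w 0.0395 t 11.525
share [-0.002 -0.001  0.898] rz 0.04
```

View pics/r3.png

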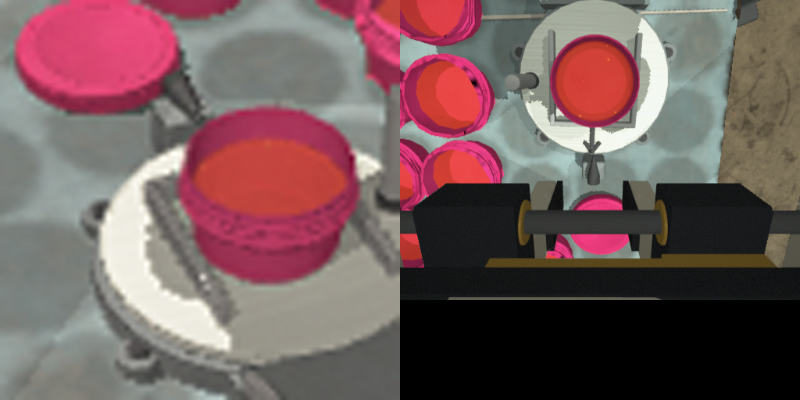

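>>> play_rows:
  rows:
    - {"slide": [0,0,0.2],"delta_rot": [0,0,0],"fingers": -0.1}
    - {"slide": [0,0,0.2],"delta_rot": [0,0,0],"fingers": -0.1}
    - {"slide": [0,0,0.2],"delta_rot": [0,0,0],"fingers": -0.1}
    - {"slide": [0,0,0.15],"delta_rot": [0,0,0],"fingers": -0.1}
    - {"slide": [0,0,0.1],"delta_rot": [0,0,0],"fingers": -0.1}
    - {"slide": [0,0,0.06],"delta_rot": [0,0,0],"fingers": -0.1}
    - {"slide": [0,0,0],"delta_rot": [0,0,0],"fingers": -0.1}

```text
time_s: 12.55
tcp_pos: [0.5405, 0.1986, 0.0569]
eef_rot: [180.0, -0.0, -112.2]
contact_force: [-1.1, -0.4, 0.7]
gripper_width: 0.0396
gripper_force: 0.0
```

>>> play_rows:
  rows:
    - {"slide": [0.04,0,0],"delta_rot": [0,0,0],"fingers": -0.1}
    - {"slide": [0.04,0,0],"delta_rot": [0,0,0],"fingers": -0.1}
    - {"slide": [0.04,0,0],"delta_rot": [0,0,0],"fingers": -0.1}
    - {"slide": [0.04,0,0],"delta_rot": [0,0,0],"fingers": -0.1}
    - {"slide": [0.04,0,0],"delta_rot": [0,0,0],"fingers": -0.1}
    - {"slide": [0.04,0,0],"delta_rot": [0,0,0],"fingers": -0.1}

```text
time_s: 13.3
tcp_pos: [0.5272, 0.1653, 0.0574]
eef_rot: [-180.0, 0.1, -112.2]
contact_force: [1.5, 2.4, 1.4]
gripper_width: 0.0394
gripper_force: 1.2
```

```bash
python3 - <<'E'
from go import *
import cv2
go(.463,.011,.058,-112.4)
c=r.capture('scene');cv2.imwrite('pics/p1.png',cv2.resize(c['image'][150:290,205:345],(560,560),interpolation=cv2.INTER_CUBIC))
E
```

```text
tcp [0.5272 0.1653 0.0574] rot [-1.7996e+02  5.0000e-02 -1.1222e+02] F [1.5 2.4 1.4] w 0.0394 t 13.3
share [ 1.114  0.007 -0.004] rz 0.04
```

View pics/p1.png

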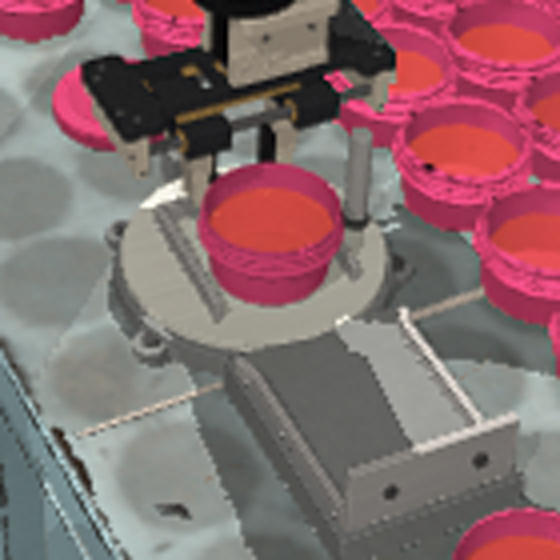

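>>> play_rows:
  rows:
    - {"slide": [0.045,0,0],"delta_rot": [0,0,0],"fingers": -0.1}
    - {"slide": [0.045,0,0],"delta_rot": [0,0,0],"fingers": -0.1}
    - {"slide": [0.045,0,0],"delta_rot": [0,0,0],"fingers": -0.1}
    - {"slide": [0.045,0,0],"delta_rot": [0,0,0],"fingers": -0.1}
    - {"slide": [0.045,0,0],"delta_rot": [0,0,0],"fingers": -0.1}
    - {"slide": [0.045,0,0],"delta_rot": [0,0,0],"fingers": -0.1}
    - {"slide": [0.045,0,0],"delta_rot": [0,0,0],"fingers": -0.1}
    - {"slide": [0.045,0,0],"delta_rot": [0,0,0],"fingers": -0.1}

```text
time_s: 14.35
tcp_pos: [0.5063, 0.1149, 0.0571]
eef_rot: [-180.0, 0.0, -112.2]
contact_force: [0.7, 3.7, 2.2]
gripper_width: 0.0395
gripper_force: 1.5
```

>>> play_rows:
  rows:
    - {"slide": [0.045,0,0],"delta_rot": [0,0,0],"fingers": -0.1}
    - {"slide": [0.045,0,0],"delta_rot": [0,0,0],"fingers": -0.1}
    - {"slide": [0.045,0,0],"delta_rot": [0,0,0],"fingers": -0.1}
    - {"slide": [0.045,0,0],"delta_rot": [0,0,0],"fingers": -0.1}
    - {"slide": [0.045,0,0],"delta_rot": [0,0,0],"fingers": -0.1}
    - {"slide": [0.045,0,0],"delta_rot": [0,0,0],"fingers": -0.1}
    - {"slide": [0.045,0,0],"delta_rot": [0,0,0],"fingers": -0.1}

```text
time_s: 15.22
tcp_pos: [0.4884, 0.0711, 0.057]
eef_rot: [180.0, -0.0, -112.2]
contact_force: [0.2, 1.7, -0.9]
gripper_width: 0.0395
gripper_force: 0.7
```

```bash
python3 - <<'E'
from go import *
go(.463,.011,.058,-112.4)
E
```

```text
tcp [0.4884 0.0711 0.057 ] rot [ 1.8000e+02 -1.0000e-02 -1.1223e+02] F [ 0.2  1.7 -0.9] w 0.0395 t 15.225
share [ 0.435  0.005 -0.006] rz 0.04
```

>>> play_rows:
  rows:
    - {"slide": [0.045,0,0],"delta_rot": [0,0,0],"fingers": -0.1}
    - {"slide": [0.045,0,0],"delta_rot": [0,0,0],"fingers": -0.1}
    - {"slide": [0.045,0,0],"delta_rot": [0,0,0],"fingers": -0.1}
    - {"slide": [0.045,0,0],"delta_rot": [0,0,0],"fingers": -0.1}
    - {"slide": [0.045,0,0],"delta_rot": [0,0,0],"fingers": -0.1}
    - {"slide": [0.045,0,0],"delta_rot": [0,0,0],"fingers": -0.1}
    - {"slide": [0.045,0,0],"delta_rot": [0,0,0],"fingers": -0.1}
    - {"slide": [0.02,0,0],"delta_rot": [0,0,0],"fingers": -0.1}

```text
time_s: 16.23
tcp_pos: [0.4694, 0.0246, 0.0571]
eef_rot: [180.0, -0.0, -112.2]
contact_force: [-0.7, 1.9, -0.1]
gripper_width: 0.0394
gripper_force: 0.7
```

>>> play_rows:
  rows:
    - {"slide": [0.015,0,0],"delta_rot": [0,0,0],"fingers": -0.1}
    - {"slide": [0.015,0,0],"delta_rot": [0,0,0],"fingers": -0.1}
    - {"slide": [0.015,0,0],"delta_rot": [0,0,0],"fingers": -0.1}
    - {"slide": [0,0,0],"delta_rot": [0,0,0],"fingers": -0.1}

```text
time_s: 16.73
tcp_pos: [0.4669, 0.0187, 0.057]
eef_rot: [180.0, -0.0, -112.2]
contact_force: [0.3, -0.4, -1.8]
gripper_width: 0.0393
gripper_force: 0.5
```

```bash
python3 - <<'E'
from go import *
import cv2
go(.463,.011,.058,-112.4)
c=r.capture('scene');cv2.imwrite('pics/p2.png',cv2.resize(c['image'][150:290,205:345],(560,560),interpolation=cv2.INTER_CUBIC))
a=-1.9624
E
```

```text
tcp [0.4669 0.0187 0.057 ] rot [ 1.7999e+02 -1.0000e-02 -1.1224e+02] F [ 0.3 -0.4 -1.8] w 0.0393 t 16.725
share [ 0.057  0.005 -0.007] rz 0.04
```

View pics/p2.png

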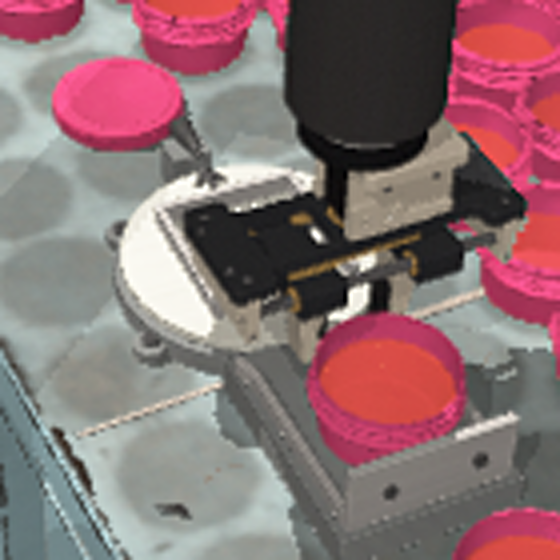

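>>> play_rows:
  rows:
    - {"slide": [0.013,0,0],"delta_rot": [0,0,0],"fingers": -0.1}
    - {"slide": [0.013,0,0],"delta_rot": [0,0,0],"fingers": -0.1}
    - {"slide": [0.013,0,0],"delta_rot": [0,0,0],"fingers": -0.1}

```text
time_s: 17.15
tcp_pos: [0.4648, 0.0133, 0.0571]
eef_rot: [-180.0, 0.0, -112.2]
contact_force: [1.0, 1.3, -0.4]
gripper_width: 0.0395
gripper_force: 0.6
```

>>> play_rows:
  rows:
    - {"slide": [0.01,0,0],"delta_rot": [0,0,0],"fingers": -0.1}

```text
time_s: 17.27
tcp_pos: [0.4643, 0.012, 0.0571]
eef_rot: [-180.0, 0.0, -112.2]
contact_force: [1.1, 3.0, -1.3]
gripper_width: 0.0396
gripper_force: 1.4
```

>>> play_rows:
  rows:
    - {"slide": [0.01,0,0],"delta_rot": [0,0,0],"fingers": -0.1}

```text
time_s: 17.4
tcp_pos: [0.4646, 0.0113, 0.0573]
eef_rot: [-179.9, 0.1, -112.2]
contact_force: [2.8, 7.3, 0.3]
gripper_width: 0.0392
gripper_force: 3.5
```

Force rises to ~8 N at the nominal stop position, so the tub is against the stop. I back off.

>>> play_rows:
  rows:
    - {"slide": [-0.02,0,0],"delta_rot": [0,0,0],"fingers": -0.1}
    - {"slide": [-0.08,0,0],"delta_rot": [0,0,0],"fingers": -0.1}
    - {"slide": [-0.1,0,0],"delta_rot": [0,0,0],"fingers": -0.1}
    - {"slide": [0,0,-0.2],"delta_rot": [0,0,0],"fingers": -0.1}
    - {"slide": [0,0,-0.3],"delta_rot": [0,0,0],"fingers": -0.1}
    - {"slide": [0,0,-0.3],"delta_rot": [0,0,0],"fingers": -0.1}
    - {"slide": [0,0,-0.2],"delta_rot": [0,0,0],"fingers": -0.1}
    - {"slide": [0,0,0],"delta_rot": [0,0,0],"fingers": -0.1}

```text
time_s: 18.4
tcp_pos: [0.4766, 0.0396, 0.2096]
eef_rot: [-179.8, 0.2, -112.2]
contact_force: [-0.1, -0.1, -0.2]
gripper_width: 0.0392
gripper_force: 0.0
```

```bash
python3 - <<'E'
from go import *
import cv2
go(.463,.011,.058,-112.4)
w=r.capture('wrist');c=r.capture('scene')
a=cv2.resize(c['image'][165:285,225:325],(400,480),interpolation=cv2.INTER_CUBIC)
b=np.vstack([cv2.resize(w['image'],(400,300)),np.zeros((180,400,3),np.uint8)])
cv2.imwrite('pics/f.png',np.hstack([a,b]))
a=-1.9624
for X in(.177,.187,.197):
  print((proj(c,np.array([.5143+np.cos(a)*X,.1344+np.sin(a)*X,.0815]))-[225,165])*4)
E
```

```text
tcp [0.4766 0.0396 0.2096] rot [-179.8     0.19 -112.19] F [-0.1 -0.1 -0.2] w 0.0392 t 18.4
share [0.211 0.012 1.011] rz 0.05
[304.59264976 303.52410512]
[312.64695964 314.57216171]
[320.79595167 325.75009335]
```

View pics/f.png

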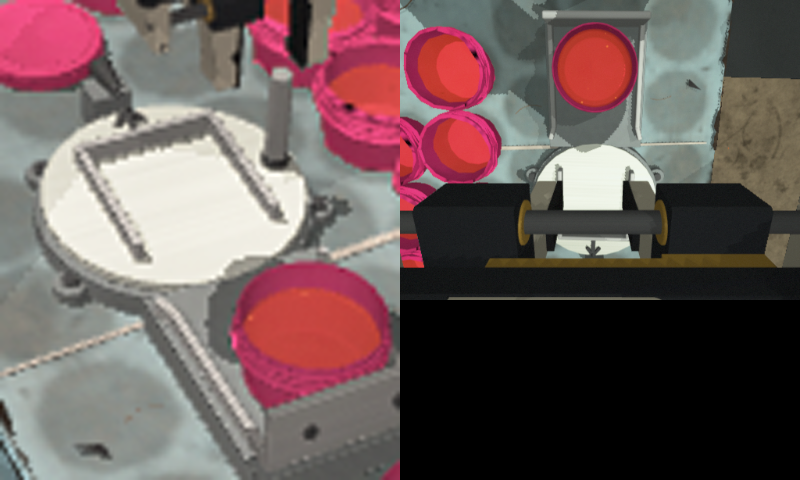

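The tub's rim centre is at about (311,313), against a predicted (312.6,314.6) for x = 187 mm. The arrow sits under the pointer at about (127,116), and the robot is clear.

```bash
python3 -c "
from plant import r
print(r.close_job())"
```

```text
the job is handed in; nothing more can be done
None
```

The arrow is on the pointer, to about 2 mm in the camera views. The tub stands upright against the end stop, the spare tub and lid were not touched, and the job is handed in at about 18.5 s; no verdict was returned.

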